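Hold the roller gauge in the guard window

ROBOT

A 6-joint arm with a two-finger parallel gripper is mounted at the origin on the work surface. World frame = base frame: x ahead of the robot, y to its left, z up, the work surface at z = 0. Lengths are in m, angles in rad, forces in N, time in s.
With the tool pointing down it reaches from about 0.35 to 1 m from the base axis. Payload 7.1 kg.
Tool frame: the origin (TCP) lies at the very end of the fingers, on their centre line; the grasp point (between the pads) lies 19 mm behind it; z points along the fingers, y is the direction in which the jaws open and shut (so a half turn about z gives the same grasp; the last joint's range is limited). The gripper opens to 85 mm and grips with 20 to 120 N. Pads are 22 mm wide; open, the fingers measure 114 mm over their backs; the gripper's body (76 mm by 85 mm) begins 54 mm behind the grasp point. The pads swing forward as they close: fully open they stand 13 mm farther back than shut.
Start: joints at [1.239, 0.423, 1.63, -0, 1.089, -0.019], TCP at [0.192, 0.595, 0.231] pointing down, gripper open.
Joint ranges: [-3, 3], [-0.9, 2.11], [0.09, 2.58], [-1.31, 4.45], [0.11, 2.69], [-2.54, 2.54]. Speed limits (rad/s): [2.39, 2.39, 3.01, 3.14, 3.14, 3.14].

INTERFACE

Orientations are given as a rotation vector (axis times angle).
In Python, from station import r gives the robot as it stands.
- The arm moves only by the tool drive_tool, never from a script. Its argument "commands" is a list of rows, each a list of 2 entries, a list of its own where there are three numbers: the shift along the tool's x, y, z in cm, then the turn about the tool's z in units of 5 degrees (1.0 is 5 degrees). In form: [[[dx, dy, dz], turn], ...]. A call has 1 to 12 rows; each row shifts and turns the commanded pose from where the row before left it, along the tool's axes as they then stand; what a row does not reach is not made up. A row lasts 1/12 s, in which the tool goes at most 41.7 mm and 7.16 degrees, less where a joint would pass 70% of its speed; a pose out of reach is approached as far as the arm can. A call with a gripper value outside its range is refused whole. "gripper" is the finger opening in cm, from 0 to 8.54, set as the call begins (left out, the last holds). The fingers move at their own pace and stop on an object; "grip_force" is the grip in N (left out, the last holds). Time passes only in rows, so rows that do not move let the fingers close. It gives the time, the measured TCP pose, the force and the opening at its end, in the units of the state.
- r.state(): the state, without advancing time (a new reading comes with each control period).
- r.snapshot(name): name is "side" or "top"; returns a dict with "frame" (480x640x3 uint8, red, green, blue), "mtx" (3x3 intrinsics, pixels), "R" (3x3) and "t" (3): a world point X has camera coordinates R X + t. Camera axes: x right, y down, z forward; pixel columns grow to the right and rows downward; lengths in m; the calibration is good to about 2 mm. A picture is of the moment at which its call begins. There is no depth.
- r.hand_in(): hands the job in, once; it reports no verdict.
Trained networks look in the newest picture that a camera, given by its name, has taken for a name from the list of things; names that differ only in an ending like _2 or _b are one class to them, and where a whole thing is asked for, a point or a joint stands for the part that bears it (a point fixed in the world has none). Each returns a list of dicts, best first, with "score" (0 to 1); they miss things now and then, are a little off and sometimes report something else, mostly with a low value. They report only what shows in the picture. A call takes as long as a camera call. They do not tell look-alikes from the thing itself.
- r.regions_of(camera, label): "pixels" (480x640 bool, what is visible of it).
- r.place_of(camera, label): "xyz" ([x, y, z] in m, in world coordinates, good to about 4 mm: a listed point, or the origin of a listed thing).
The state is a dict: "t": time; "joint_pos": joint angles; "joint_vel": joint speeds; "tau": joint torques, N m; "eef_pos": TCP position; "eef_rot": TCP orientation; "force": force on the tool from outside, world axes, zero at the start; "ft_torque": the same for the moment, N m; "opening": finger opening in m.
Only numpy, scipy, OpenCV 4.12 (cv2) and the standard library are available. Lean on these libraries where they do the work, as an engineer would, in place of code of your own. Each camera call takes 0.05 s, during which the arm holds its last target.

TASK

The inking unit is ready for its roller check: first turn the lock collar clockwise until its pin stands at the locked mark, the small steel lug on the housing. Then take the wide gauge (the one with the flat bar handle) out of the wooden rack, pass its blade down through the window in the guard plate and finish while holding it there: upright and still, about half the blade's length below the top of the plate, its shoulder well clear of the plate, still gripped and not let go. Leave the other gauge in the rack and the collar locked.

Things in the scene. Friction and masses are not known exactly. Their poses are not given: they have to be found in the camera images.
- window (a point): Centre of the slot in the top face of the fixed inking unit's aluminium guard plate (150 mm along x, 170 along y, 8 thick, top 110 mm above the table). Slot straight down, 12 mm along this x, 42 mm along y; z up. Hollow below; a rubber roller's top is 66 mm under the plate's top. The grey collar housing adjoins the plate on the +y side (unit 150 by 320, slot 75 mm to -y of its centre).
- collar_axis (a point): Point on the vertical axis of the lock collar, at the flat top of the grey housing, 100 mm above the table, 160 mm from the window along the unit's +y; fixed, axes as the window's. The collar is a dark steel ring, 68 mm across and 17 mm high, round a low steel stub that ends 18 mm above the housing.
- collar_pin (a point): Gripping point of the collar's upright round steel pin: on the pin's centre line, 35 mm above the housing top, 55 mm from the collar axis, 20 mm below the pin's top. The pin is 14 mm in diameter, on a 10 mm wide arm of the collar that ends 62 mm from the axis and 12 mm above the housing. It goes round with the collar.
- collar (a joint): Angle of the lock collar, rad: 0 fully unlocked, growing as it turns clockwise seen from above, stop at 1.65. At 1.30 (locked) the pin is exactly in line between the collar axis and the locked mark, that is on the unit's -x side of the axis. It needs some 4 N at the pin and stays where it is left.
- locked_mark (a point): The locked mark: middle of the top of a fixed steel lug, 9 by 8 mm and 10 mm high, on the housing at its front edge, 69.5 mm from the collar axis, just outside the circle of the collar's arm.
- gauge_handle (a point): Centre of the wide gauge's handle: upright flat aluminium bar, 14 mm thick (x), 36 wide (y), 44 high; grip it across x. Below: shoulder plate 26 (x) by 52 (y) by 6, underside 28 mm below this point; then the steel blade, 10 (x) by 40 (y), 60 long, rounded end 88 mm below this point. z up the gauge. 0.3 kg. Starts upright in the rack, shoulder on the rack's top; either way round fits.
- other_handle (a point): Centre of the round knob (28 mm diameter, 32 mm high) of the other gauge, to be left alone. Its blade is 24 mm wide; it stands in the rack 80 mm beside the gauge to use, along the gauges' y.
- rack: The fixed wooden rack, 70 (x) by 170 (y) by 75 mm high; origin at the centre of its underside. Two upright pockets 14 by 44 mm, right through it, at y = +40 and -40 mm; which gauge is in which varies.
There are look-alikes about, which are no part of the job. What is shaped like the part that bears gauge_handle but purple or red is not meant. Several things look just like the rack: the one meant starts farthest to the robot's left.

How it is judged:
By the outcome, as a careful person would: the job done as asked, in the order asked, and still so for the second after the job is handed in, while the arm keeps its last pose, push and grip.
It also fails if it takes over 58 s, if anything falls off the work surface, if the arm or the gripper's body presses on something with over 40 N, if the wrist force passes 120 N, or if a joint passes its speed limit or range.

## Working session

There is one attempt and no reset: what is moved stays moved. The work goes in short steps, Python scripts to look and compute and a tool call to move; the robot and the scene stay as the last step left them, time stands still between calls to the robot, and variables do not carry over. Pictures are saved under pics/ and viewed, and the job is handed in when it is done.

Besides the shell and the picture viewer there is one more tool, called after "Call:" as a command line: name --argument value ..., lists and objects as JSON in quotes. drive_tool: Moves the arm, as the interface text tells. Its arguments: {"type":"object","properties":{"commands":{"type":"array"},"gripper":{"type":"number"},"grip_force":{"type":"number"}},"required":["commands"]}

```bash
mkdir -p pics; ls
cat > h.py <<'E'
import numpy as np,cv2
from station import r
def snap(n,fn=None):
    s=r.snapshot(n)
    if fn: cv2.imwrite('pics/'+fn,s['frame'][:,:,::-1])
    return s
def proj(s,X):
    c=s['R']@np.array(X)+s['t']; p=s['mtx']@c; return p[:2]/p[2]
def ray(s,uv,z):
    d=s['R'].T@np.linalg.inv(s['mtx'])@np.array([uv[0],uv[1],1.]); o=-s['R'].T@s['t']
    return o+d*(z-o[2])/d[2]
E
python3 - <<'E'
from h import *
S={c:snap(c,c+'0.png') for c in('side','top')}
st=r.state();print({k:np.round(v,3) for k,v in st.items()})
for c in S:
  print(c,'campos',np.round(-S[c]['R'].T@S[c]['t'],3))
  for l in ['window','collar_axis','collar_pin','locked_mark','gauge_handle','other_handle','rack']:
    print(c,l,[(np.round(d['xyz'],3).tolist(),round(d['score'],2),np.round(proj(S[c],d['xyz'])).tolist()) for d in r.place_of(c,l)])
E
```

```text
pics
{'t': np.float64(0.1), 'joint_pos': array([ 1.239,  0.424,  1.631, -0.   ,  1.089, -0.019]), 'joint_vel': array([ 0.001, -0.002, -0.002, -0.   , -0.002,  0.   ]), 'tau': array([ 0.0000e+00, -5.5842e+01, -2.8245e+01, -0.0000e+00,  3.0000e-03,
        0.0000e+00]), 'eef_pos': array([0.192, 0.594, 0.231]), 'eef_rot': array([-4.890e-01, -3.103e+00,  2.000e-03]), 'force': array([-0.346, -0.817,  0.034]), 'ft_torque': array([ 0.016,  0.072, -0.035]), 'opening': np.float64(0.085)}
side campos [ 0.184 -0.648  0.557]
side window [([0.615, -0.176, 0.113], 0.68, [439.0, 292.0])]
side collar_axis [([0.587, -0.023, 0.106], 0.57, [375.0, 252.0])]
side collar_pin [([0.577, -0.076, 0.134], 0.86, [387.0, 254.0])]
side locked_mark [([0.521, -0.033, 0.11], 0.78, [346.0, 260.0])]
side gauge_handle [([0.712, 0.263, 0.09], 0.91, [361.0, 190.0]), ([0.546, 0.139, 0.089], 0.67, [319.0, 225.0]), ([0.547, 0.253, 0.101], 0.52, [299.0, 198.0]), ([0.588, -0.022, 0.101], 0.17, [375.0, 254.0])]
side other_handle [([0.568, 0.333, 0.095], 0.45, [295.0, 186.0])]
side rack [([0.319, 0.127, 0.0], 0.82, [217.0, 286.0]), ([0.557, 0.296, 0.001], 0.55, [296.0, 227.0]), ([0.585, -0.021, 0.103], 0.24, [374.0, 253.0])]
top campos [0.455 0.043 0.933]
top window []
top collar_axis [([0.587, -0.023, 0.1], 0.86, [356.0, 206.0])]
top collar_pin [([0.577, -0.072, 0.137], 0.64, [385.0, 208.0])]
top locked_mark [([0.517, -0.035, 0.112], 0.63, [364.0, 242.0])]
top gauge_handle [([0.71, 0.27, 0.09], 0.93, [201.0, 146.0]), ([0.55, 0.259, 0.105], 0.81, [204.0, 227.0]), ([0.548, 0.148, 0.087], 0.77, [265.0, 229.0])]
top other_handle [([0.564, 0.333, 0.099], 0.57, [165.0, 221.0])]
top rack [([0.561, 0.297, 0.0], 0.59, [199.0, 228.0]), ([0.517, -0.034, 0.109], 0.37, [363.0, 243.0])]
```

View pics/side0.png

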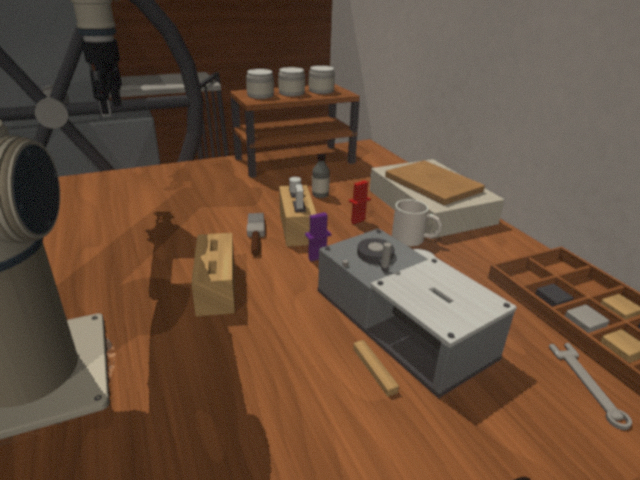

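View pics/top0.png

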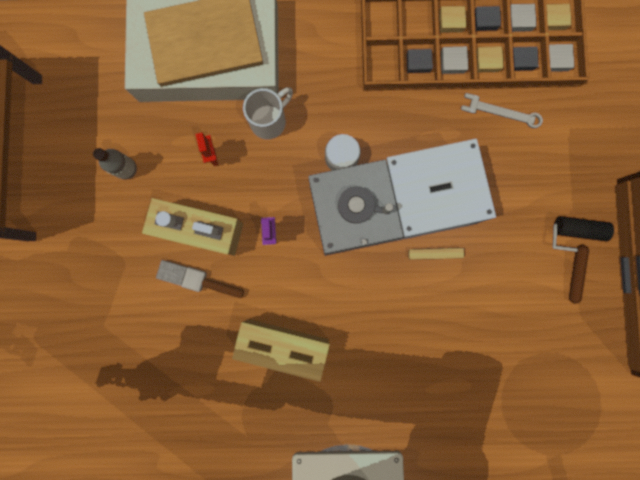

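Run:
```python
from h import *
t=cv2.imread('pics/top0.png');s=cv2.imread('pics/side0.png')
cv2.imwrite('pics/c1.png',cv2.resize(t[130:260,300:500],None,fx=4,fy=4,interpolation=cv2.INTER_CUBIC))
cv2.imwrite('pics/c2.png',cv2.resize(t[190:265,130:250],None,fx=6,fy=6,interpolation=cv2.INTER_CUBIC))
cv2.imwrite('pics/c3.png',cv2.resize(s[160:310,260:460],None,fx=4,fy=4,interpolation=cv2.INTER_CUBIC))
S={c:snap(c) for c in('side','top')}
for n,uv in [('side',(441,295))]: print(ray(S[n],uv,.11))
print(ray(S['top'],(441,187),.11), ray(S['top'],(357,205),.118),ray(S['top'],(364,241),.11))
np.savez('cal.npz',**{c+k:S[c][k] for c in S for k in('mtx','R','t')})
```

```text
[ 0.61615038 -0.18007154  0.11      ]
[ 0.6172929  -0.17900554  0.11      ] [ 0.58532282 -0.02309431  0.118     ] [ 0.51999193 -0.03494471  0.11      ]
```

View pics/c1.png

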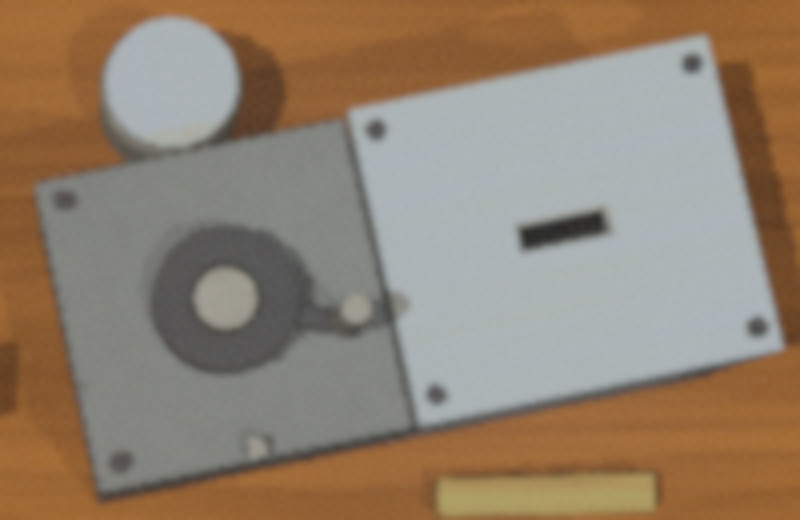

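View pics/c2.png

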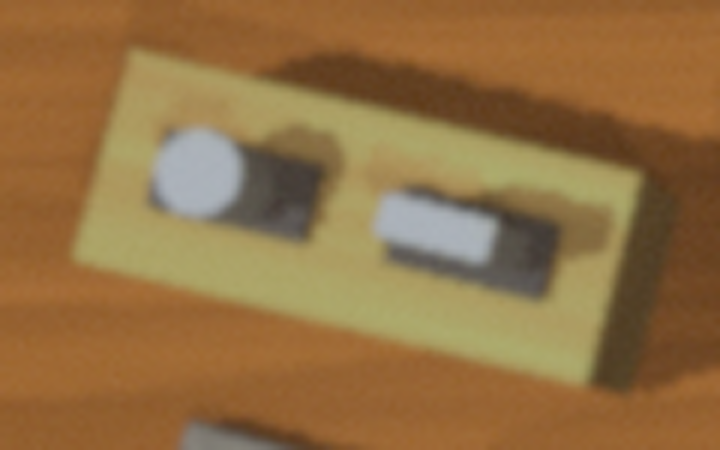

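View pics/c3.png

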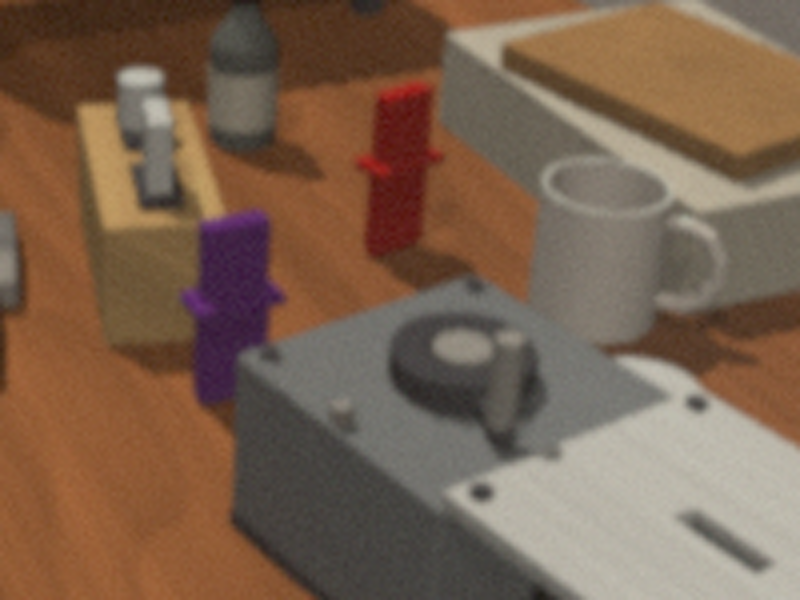

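```bash
cat > fit.py <<'E'
from h import *
from scipy.optimize import least_squares
d=np.load('cal.npz');S={c:{k:d[c+k] for k in('mtx','R','t')} for c in('side','top')}
def fit(obs,x0):
    def f(p):
        c,s=np.cos(p[2]),np.sin(p[2]);o=[]
        for cam,uv,X in obs:
            o+=list(proj(S[cam],[p[0]+c*X[0]-s*X[1],p[1]+s*X[0]+c*X[1],X[2]])-uv)
        return np.array(o)
    q=least_squares(f,x0,loss='soft_l1');return q.x,f(q.x).reshape(-1,2)
A=lambda u,v:np.array([u/4+300,v/4+130])-.375
B=lambda u,v:np.array([u/6+130,v/6+190])-.42
C=lambda u,v:np.array([u/4+260,v/4+160])-.375
U=[('top',A(563,230),(0,0,.11)),('top',A(225,298),(0,.16,.118)),('top',A(257,445),(-.0695,.16,.11)),
('top',A(348,108),(.075,.085,.11)),('top',A(708,36),(.075,-.085,.11)),('top',A(783,350),(-.075,-.085,.11)),('top',A(415,428),(-.075,.085,.11)),
('top',A(36,185),(.075,.235,.1)),('top',A(100,497),(-.075,.235,.1))]
V=[('side',C(727,541),(0,0,.11)),('side',C(463,347),(0,.16,.118)),('side',C(341,402),(-.0695,.16,.11)),('side',C(238,357),(-.075,.235,.1)),('side',C(475,280),(.075,.235,.1))]
if __name__=='__main__':
    np.set_printoptions(precision=4,suppress=True)
    for o in (U,V,U+V):
        p,e=fit(o,[.61,-.178,.18]);print('unit',p,np.degrees(p[2]));print(np.round(e,1).tolist())
    R=[('top',B(130,50),(.035,.085,.075)),('top',B(643,172),(.035,-.085,.075)),('top',B(590,385),(-.035,-.085,.075)),('top',B(72,262),(-.035,.085,.075))]
    q,e=fit(R,[.56,.297,-.2]);print('rack',q,np.degrees(q[2]),np.round(e,1).tolist())
    G=[('top',B(382,190),(.007,.018,.125)),('top',B(502,218),(.007,-.018,.125)),('top',B(490,268),(-.007,-.018,.125)),('top',B(375,240),(-.007,.018,.125))]
    g,e=fit(G,[.55,.259,-.2]);print('gauge',g,np.degrees(g[2]),np.round(e,1).tolist())
    print('pocket -y',q[0]+np.sin(q[2])*.04,q[1]-np.cos(q[2])*.04)
    for g2 in (g,): print('side proj gauge', proj(S['side'],[g2[0],g2[1],.125]),'obs',C(155,105))
    c,s=np.cos(p[2]),np.sin(p[2]);W=lambda x,y:np.array([p[0]+c*x-s*y,p[1]+s*x+c*y])
    ax=W(0,.16);print('axis',ax,'mark',W(-.0695,.16),'lockedpin',W(-.055,.16))
    for cam,uv in(('top',A(355,308)),('side',C(512,338))):
        P=ray(S[cam],uv,.155)[:2]-ax;L=np.array([[c,s],[-s,c]])@P
        th=np.arctan2(L[1],L[0]);print(cam,'pin',P+ax,np.hypot(*P),'to go',(th+np.pi),np.degrees(th+np.pi))
E
python3 fit.py
```

```text
unit [ 0.6172 -0.1785  0.1908] 10.93454918414601
[[0.3, -0.1], [0.2, 0.1], [-0.1, 0.9], [0.1, 0.8], [-0.4, 0.0], [0.1, -0.0], [1.3, -0.4], [-1.0, -0.7], [-0.4, -0.4]]
unit [ 0.6168 -0.1798  0.1909] 10.936545769791508
[[-0.1, -0.1], [0.2, 0.3], [0.3, 1.3], [-1.0, -0.5], [0.3, -1.6]]
unit [ 0.6173 -0.1787  0.1908] 10.934269883715201
[[0.5, -0.1], [0.3, 0.0], [0.1, 0.8], [0.2, 0.7], [-0.3, 0.0], [0.3, -0.0], [1.4, -0.4], [-0.8, -0.7], [-0.3, -0.5], [-0.3, -0.5], [0.1, -0.1], [0.2, 0.9], [-1.0, -0.8], [0.2, -1.9]]
rack [ 0.5579  0.2957 -0.2497] -14.305448563672615 [[0.1, 0.2], [-0.1, -0.1], [-0.3, -0.1], [0.3, -0.0]]
gauge [ 0.5478  0.257  -0.2398] -13.739310369124418 [[0.5, 0.6], [-0.2, 0.3], [-0.1, -0.5], [-0.2, -0.3]]
pocket -y 0.5479666652151246 0.256942049290705
side proj gauge [299.011 187.727] obs [298.375 185.875]
axis [ 0.5869 -0.0216] mark [ 0.5187 -0.0348] lockedpin [ 0.5329 -0.0321]
top pin [ 0.5756 -0.0745] 0.05403832159593157 to go 1.169027211475675 66.98032535350373
side pin [ 0.5756 -0.0757] 0.055288633189549526 to go 1.1744615824895928 67.29169187690945
```

```bash
cat >> h.py <<'E'
from scipy.spatial.transform import Rotation as Ro
def go(tgt,yaw_y=None,first='shift'):
    """tool-axes displacement (cm) to TCP target; turn units to bring tool y to world angle (deg, mod 180)"""
    st=r.state();R=Ro.from_rotvec(st['eef_rot']).as_matrix()
    d=R.T@(np.array(tgt)-st['eef_pos'])*100
    a=np.degrees(np.arctan2(R[1,1],R[0,1]));
    print('pos',np.round(st['eef_pos'],4),'tilt',np.round(R[:,2],4),'tool y ang',round(a,2),'f',np.round(st['force'],1),'op',round(float(st['opening']),4),'j',np.round(st['joint_pos'],2),'t',st['t'])
    print('shift cm',np.round(d,2),'len',round(np.linalg.norm(d),2))
    if yaw_y is not None:
        t=(a-yaw_y+90)%180-90; print('turn units',round(t/5,2),'or',round((t-180*np.sign(t))/5,2))
E
python3 -c "
from h import *
go([.5757,-.0751,.20],-12.1)"
```

```text
pos [0.1923 0.5947 0.2313] tilt [ 0. -0. -1.] tool y ang 72.08 f [-0.7  0.1 -0. ] op 0.0852 j [ 1.24  0.42  1.63 -0.    1.09 -0.02] t 0.9
shift cm [-57.09 -51.93   3.13] len 77.24
turn units 16.84 or -19.16
```

Call:
drive_tool --commands '[[[-2.4, -2.2, 0], 0], [[-2.4, -2.2, 0], 0], [[-2.4, -2.2, 0], 0], [[-2.4, -2.2, 0], 0], [[-2.4, -2.2, 0], 0], [[-2.4, -2.2, 0], 0], [[-2.4, -2.2, 0], 0], [[-2.4, -2.2, 0], 0], [[-2.4, -2.2, 0], 0], [[-2.4, -2.2, 0], 0], [[-2.4, -2.2, 0], 0], [[-2.4, -2.2, 0], 0]]' --gripper 5

```text
t: 1.9
eef_pos: [0.3857, 0.2535, 0.2316]
eef_rot: [0.489, 3.103, 0.001]
force: [0.6, 0.7, 0.4]
opening: 0.0497
```

Call:
drive_tool --commands '[[[-2.4, -2.2, 0], 0], [[-2.4, -2.2, 0], 0], [[-2.4, -2.2, 0], 0], [[-2.4, -2.2, 0], 0], [[-2.4, -2.2, 0], 0], [[-2.4, -2.2, 0], 0], [[-2.4, -2.2, 0], 0], [[-2.4, -2.2, 0], 0], [[-2.4, -2.2, 0], 0], [[-2.4, -2.2, 0], 0], [[-2.4, -2.2, 0], 0], [[0, 0, 0], 0]]'

```text
t: 2.9
eef_pos: [0.5647, -0.0609, 0.2317]
eef_rot: [0.494, 3.099, -0.002]
force: [0.5, 0.4, 0.3]
opening: 0.05
```

Call:
drive_tool --commands '[[[0, 0, 0], 1.4], [[0, 0, 0], 1.4], [[0, 0, 0], 1.4], [[0, 0, 0], 1.4], [[0, 0, 0], 1.4], [[0, 0, 0], 1.4], [[0, 0, 0], 1.4], [[0, 0, 0], 1.4], [[0, 0, 0], 1.4], [[0, 0, 0], 1.4], [[0, 0, 0], 1.4], [[0, 0, 0], 1.4]]'

```text
t: 3.9
eef_pos: [0.5615, -0.0561, 0.2314]
eef_rot: [-2.446, -1.971, 0.0]
force: [-0.6, 0.3, -0.1]
opening: 0.0501
```

```bash
python3 -c "
from h import *
go([.5757,-.0751,.20],-12.1)"
```

```text
pos [ 0.5615 -0.0561  0.2314] tilt [-1.e-04  1.e-04 -1.e+00] tool y ang -12.26 f [-0.6  0.3 -0.1] op 0.0501 j [-0.12  0.33  1.77  0.    1.04  0.09] t 3.9
shift cm [-1.55  1.79  3.13] len 3.93
turn units -0.03 or 35.97
```

Call:
drive_tool --commands '[[[-0.78, 0.9, 1.0], 0], [[-0.77, 0.89, 1.0], 0], [[0, 0, 1.0], 0], [[0, 0, 0], 0], [[0, 0, 0], 0]]'

```text
t: 4.32
eef_pos: [0.5752, -0.0756, 0.1997]
eef_rot: [-2.437, -1.978, 0.003]
force: [-0.0, 0.1, -0.3]
opening: 0.0497
```

```bash
python3 -c "
from h import *
go([.5757,-.0751,.121],-12.1)
snap('side','s1.png');s=snap('top','t1.png')
a=cv2.imread('pics/s1.png')[160:310,300:500];b=cv2.imread('pics/t1.png')[130:280,290:490]
cv2.imwrite('pics/m1.png',cv2.resize(np.hstack([a,b]),None,fx=2,fy=2,interpolation=cv2.INTER_CUBIC))
"
```

```text
pos [ 0.5752 -0.0756  0.1997] tilt [-3.1e-03  6.0e-04 -1.0e+00] tool y ang -11.87 f [-0.   0.1 -0.3] op 0.0497 j [-0.15  0.4   1.75  0.    0.99  0.06] t 4.3167
shift cm [0.06 0.06 7.87] len 7.87
turn units 0.05 or -35.95
```

View pics/m1.png

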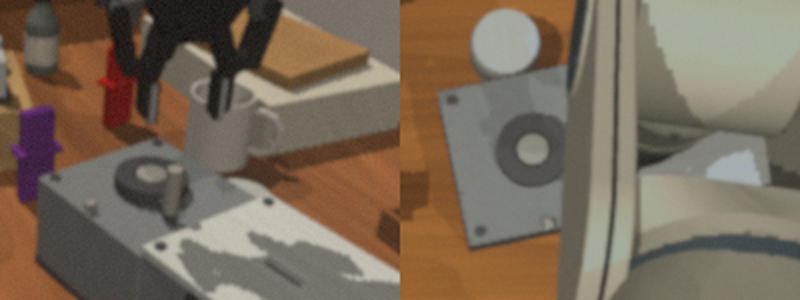

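The side view shows the fingers above the pin (pin near pixel 387,252), one on each side. Going down to grip.

Call:
drive_tool --commands '[[[0, 0, 1.5], 0], [[0, 0, 1.5], 0], [[0, 0, 1.5], 0], [[0, 0, 1.5], 0], [[0, 0, 1.2], 0], [[0, 0, 0.6], 0], [[0, 0, 0], 0], [[0, 0, 0], 0]]'

```text
t: 5.08
eef_pos: [0.5763, -0.0755, 0.1236]
eef_rot: [2.44, 1.979, 0.0]
force: [-0.7, 0.6, 0.3]
opening: 0.0498
```

Call:
drive_tool --commands '[[[0, 0, 0], 0], [[0, 0, 0], 0], [[0, 0, 0], 0], [[0, 0, 0], 0], [[0, 0, 0], 0], [[0, 0, 0], 0], [[0, 0, 0], 0], [[0, 0, 0], 0]]' --gripper 0.8 --grip_force 30

```text
t: 5.75
eef_pos: [0.5764, -0.0756, 0.1241]
eef_rot: [2.439, 1.978, 0.001]
force: [-1.0, 0.1, 6.5]
opening: 0.0131
```

```bash
python3 -c "
from h import *
go([.5757,-.0751,.121],-12.1)
snap('side','s2.png')
a=cv2.imread('pics/s2.png')[160:310,300:500]
cv2.imwrite('pics/m2.png',cv2.resize(a,None,fx=4,fy=4,interpolation=cv2.INTER_CUBIC))
"
```

```text
pos [ 0.5764 -0.0756  0.1241] tilt [ 9.e-04 -2.e-04 -1.e+00] tool y ang -11.92 f [-1.   0.1  6.5] op 0.0131 j [-0.15  0.5   1.8  -0.    0.84  0.06] t 5.75
shift cm [ 0.03 -0.08  0.31] len 0.33
turn units 0.04 or -35.96
```

View pics/m2.png

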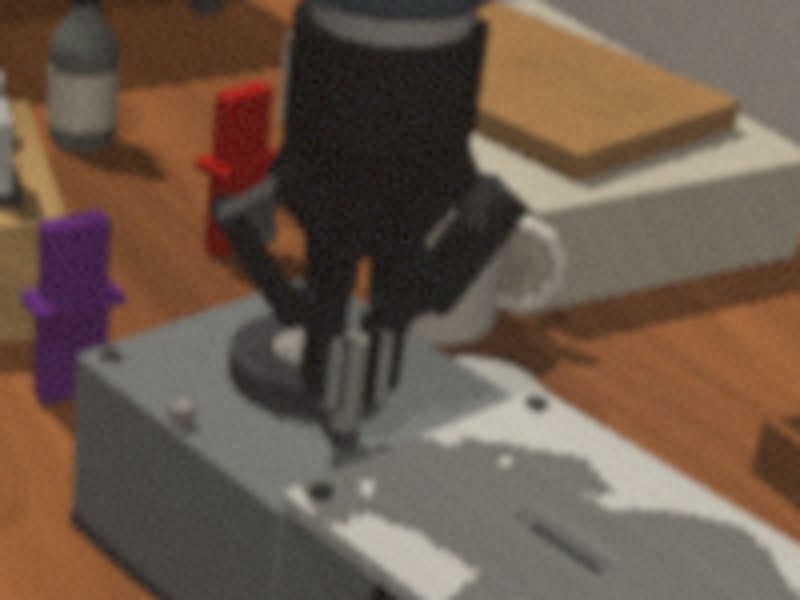

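Call:
drive_tool --commands '[[[0.02, -0.465, 0], 0.97], [[0.02, -0.465, 0], 0.97], [[0.02, -0.465, 0], 0.97], [[0.02, -0.465, 0], 0.97], [[0.02, -0.465, 0], 0.97], [[0.02, -0.465, 0], 0.97], [[0, 0, 0], 0], [[0, 0, 0], 0]]'

```text
t: 6.47
eef_pos: [0.5513, -0.0634, 0.1241]
eef_rot: [2.859, 1.302, 0.0]
force: [-3.8, -0.8, 7.7]
opening: 0.0131
```

```bash
cat >> h.py <<'E'
def orb():
    p=r.state()['eef_pos'][:2]-np.array([.5869,-.0216]);print('r',np.hypot(*p),'togo deg',(np.degrees(np.arctan2(p[1],p[0]))+169.07+180)%360-180)
E
python3 -c "
from h import *
go([.5329,-.0321,.124],-79.07);orb();print(r.state()['ft_torque'])"
```

```text
pos [ 0.5513 -0.0634  0.1241] tilt [ 3.e-04 -4.e-04 -1.e+00] tool y ang -41.03 f [-3.8 -0.8  7.7] op 0.0131 j [-0.14  0.47  1.86 -0.    0.81  0.58] t 6.4667
shift cm [ 1.15 -3.44  0.01] len 3.63
turn units 7.61 or -28.39
r 0.05490874174727703 togo deg 38.601339962662564
[-0.18896964  0.54013079 -0.00964047]
```

Call:
drive_tool --commands '[[[0.02, -0.465, 0], 0.97], [[0.02, -0.465, 0], 0.97], [[0.02, -0.465, 0], 0.97], [[0.02, -0.465, 0], 0.97], [[0.02, -0.465, 0], 0.97], [[0.02, -0.465, 0], 0.97], [[0.02, -0.465, 0], 0.97], [[0, 0, 0], 0], [[0, 0, 0], 0], [[0, 0, 0], 0]]'

```text
t: 7.3
eef_pos: [0.5337, -0.0359, 0.1241]
eef_rot: [-3.114, -0.411, 0.002]
force: [-5.5, -0.2, 9.6]
opening: 0.0131
```

```bash
python3 -c "
from h import *
go([.5329,-.0321,.124],-79.07);orb()
snap('side','s3.png')
a=cv2.imread('pics/s3.png')[180:300,290:450]
cv2.imwrite('pics/m3.png',cv2.resize(a,None,fx=5,fy=5,interpolation=cv2.INTER_CUBIC))
"
```

```text
pos [ 0.5337 -0.0359  0.1241] tilt [-1.e-03  1.e-04 -1.e+00] tool y ang -74.97 f [-5.5 -0.2  9.6] op 0.0131 j [-0.09  0.45  1.9  -0.    0.8   1.22] t 7.3
shift cm [ 0.02 -0.38  0.01] len 0.39
turn units 0.82 or -35.18
r 0.055049536944732747 togo deg 4.0861585014395985
```

View pics/m3.png

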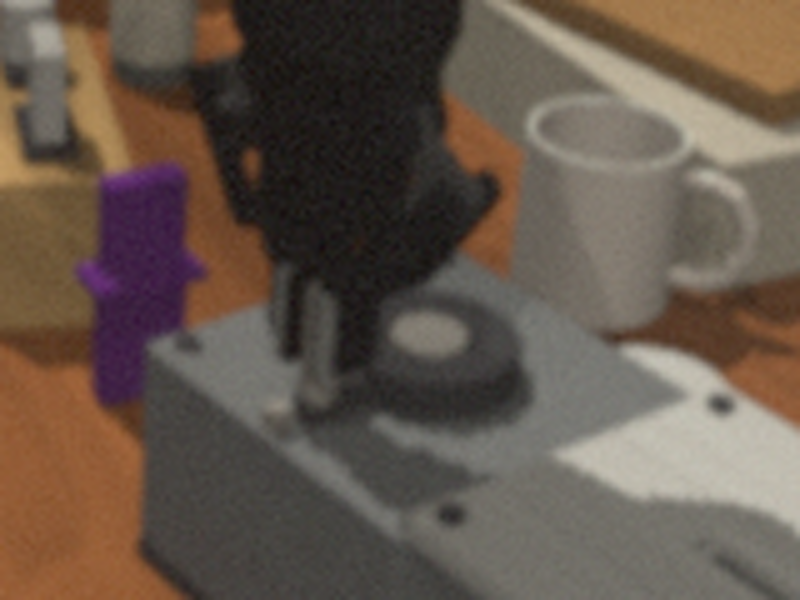

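Call:
drive_tool --commands '[[[0.02, -0.39, 0], 0.82], [[0, 0, 0], 0], [[0, 0, 0], 0], [[0, 0, 0], 0]]'

```text
t: 7.68
eef_pos: [0.5329, -0.0322, 0.1241]
eef_rot: [3.127, 0.299, -0.002]
force: [-5.7, -2.0, 10.3]
opening: 0.0129
```

```bash
python3 -c "
from h import *
go([.5329,-.0321,.124],-79.07);orb()"
```

```text
pos [ 0.5329 -0.0322  0.1241] tilt [-1.1e-03 -2.0e-04 -1.0e+00] tool y ang -79.06 f [-5.7 -2.  10.3] op 0.0129 j [-0.08  0.45  1.9  -0.    0.79  1.3 ] t 7.6833
shift cm [ 0.   -0.01  0.01] len 0.01
turn units 0.0 or -36.0
r 0.05505007014036341 togo deg 0.1692580884198378
```

Call:
drive_tool --commands '[[[0, 0, 0], 0], [[0, 0, 0], 0], [[0, 0, 0], 0], [[0, 0, 0], 0], [[0, 0, 0], 0]]' --gripper 4

```text
t: 8.1
eef_pos: [0.5336, -0.0321, 0.1232]
eef_rot: [-3.127, -0.299, 0.0]
force: [-0.5, 0.6, -0.5]
opening: 0.04
```

Call:
drive_tool --commands '[[[0, 0, -1], 0], [[0, 0, -2], 0], [[0, 0, -2.5], 0], [[0, 0, -2.5], 0], [[0, 0, -2.5], 0], [[0, 0, -2], 0], [[0, 0, -1], 0], [[0, 0, 0], 0]]'

```text
t: 8.77
eef_pos: [0.535, -0.0322, 0.2612]
eef_rot: [3.126, 0.299, 0.008]
force: [0.7, 0.4, 0.8]
opening: 0.0401
```

```bash
python3 -c "
from h import *
go([.548,.257,.24],-13.9+90)
go([.548,.257,.24],-13.9)
"
```

```text
pos [ 0.535  -0.0322  0.2612] tilt [ 5.1e-03 -4.0e-04 -1.0e+00] tool y ang -79.07 f [0.7 0.4 0.8] op 0.0401 j [-0.08  0.25  1.8   0.    1.08  1.3 ] t 8.7667
shift cm [  6.75 -28.16   2.11] len 29.03
turn units 4.97 or -31.03
pos [ 0.535  -0.0322  0.2612] tilt [ 5.1e-03 -4.0e-04 -1.0e+00] tool y ang -79.07 f [0.7 0.4 0.8] op 0.0401 j [-0.08  0.25  1.8   0.    1.08  1.3 ] t 8.7667
shift cm [  6.75 -28.16   2.11] len 29.03
turn units -13.03 or 22.97
```

Call:
drive_tool --commands '[[[0.6, -2.56, 0], 0], [[0.6, -2.56, 0], 0], [[0.6, -2.56, 0], 0], [[0.6, -2.56, 0], 0], [[0.6, -2.56, 0], 0], [[0.6, -2.56, 0], 0], [[0.6, -2.56, 0], 0], [[0.6, -2.56, 0], 0], [[0.6, -2.56, 0], 0], [[0.6, -2.56, 0], 0], [[0.75, -2.56, 0], 0], [[0, 0, 0], 0]]'

```text
t: 9.77
eef_pos: [0.546, 0.2609, 0.2567]
eef_rot: [-3.126, -0.304, 0.002]
force: [-0.1, -0.1, -0.5]
opening: 0.0397
```

Call:
drive_tool --commands '[[[0, 0, 0], -1.3], [[0, 0, 0], -1.3], [[0, 0, 0], -1.3], [[0, 0, 0], -1.3], [[0, 0, 0], -1.3], [[0, 0, 0], -1.3], [[0, 0, 0], -1.3], [[0, 0, 0], -1.3], [[0, 0, 0], -1.3], [[0, 0, 0], -1.3], [[0, 0, 0], 0], [[0, 0, 0], 0]]'

```text
t: 10.77
eef_pos: [0.5459, 0.2565, 0.2572]
eef_rot: [-2.48, -1.928, 0.003]
force: [0.1, -0.6, -0.5]
opening: 0.04
```

Run:
```python
from h import *
from fit import fit,C
go([.548,.257,.16],-14.1)
s=snap('side','s4.png');t=snap('top','t4.png')
a=cv2.imread('pics/s4.png')[160:310,260:460]
b=cv2.imread('pics/t4.png')[130:280,300:500]
cv2.imwrite('pics/m4.png',cv2.resize(a,None,fx=4,fy=4,interpolation=cv2.INTER_CUBIC))
cv2.imwrite('pics/m4t.png',cv2.resize(b,None,fx=4,fy=4,interpolation=cv2.INTER_CUBIC))
```

```text
pos [0.5459 0.2565 0.2572] tilt [-1.7e-03 -9.0e-04 -1.0e+00] tool y ang -14.28 f [ 0.1 -0.6 -0.5] op 0.04 j [ 0.42  0.36  1.66 -0.    1.12  0.67] t 10.7667
shift cm [0.11 0.2  9.72] len 9.72
turn units -0.04 or 35.96
```

View pics/m4.png

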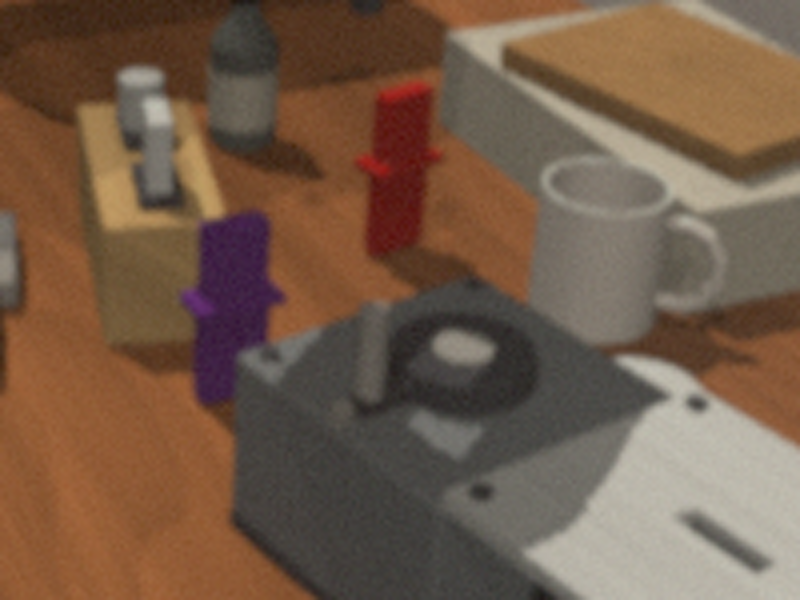

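View pics/m4t.png

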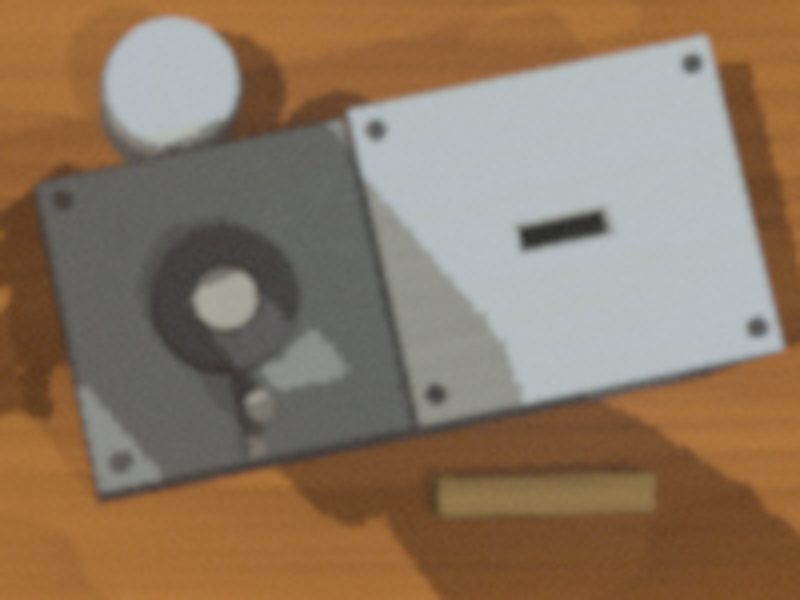

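Run:
```python
from fit import *
p,e=fit(U+V,[.61,-.178,.18]);c,s=np.cos(p[2]),np.sin(p[2]);ax=np.array([.5869,-.0216])
for cam,uv in(('top',A(258,403)),('side',C(376,306))):
    P=ray(S[cam],uv,.155)[:2]-ax;L=np.array([[c,s],[-s,c]])@P
    print(cam,P+ax,np.hypot(*P),'to go deg',(np.degrees(np.arctan2(L[1],L[0]))+360)%360-180)
```

```text
top [ 0.53488325 -0.03138069] 0.052928287759639404 to go deg -0.2853036040240795
side [ 0.53456743 -0.03062752] 0.053105497874942495 to go deg -1.146905071995434
```

Collar agrees with the locked mark within about 1° in both views (pin at top ≈ (364,230), in line with the stub and lug). Now the grasp of the aluminium gauge.

Call:
drive_tool --commands '[[[0.05, 0.1, 2], 0], [[0.06, 0.1, 2], 0], [[0, 0, 2], 0], [[0, 0, 2], 0], [[0, 0, 1.6], 0], [[0, 0, 0], 0], [[0, 0, 0], 0], [[0, 0, 0], 0]]'

```text
t: 11.53
eef_pos: [0.5492, 0.258, 0.1632]
eef_rot: [2.478, 1.931, 0.002]
force: [-0.2, 0.1, 0.8]
opening: 0.0398
```

Run:
```python
from h import *
go([.548,.257,.088],-14.1)
s=snap('side','s5.png');t=snap('top','t5.png')
a=cv2.imread('pics/s5.png')[130:250,240:370]
b=cv2.imread('pics/t5.png')[170:290,130:260]
cv2.imwrite('pics/m5.png',cv2.resize(np.hstack([a,b]),None,fx=3,fy=3,interpolation=cv2.INTER_CUBIC))
```

```text
pos [0.5492 0.258  0.1632] tilt [ 1.e-03  4.e-04 -1.e+00] tool y ang -14.13 f [-0.2  0.1  0.8] op 0.0398 j [ 0.42  0.48  1.72 -0.    0.94  0.67] t 11.5333
shift cm [-0.13 -0.1   7.52] len 7.52
turn units -0.01 or 35.99
```

View pics/m5.png

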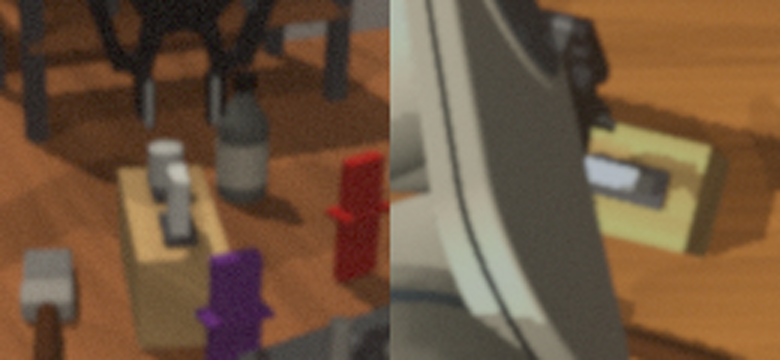

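Call:
drive_tool --commands '[[[-0.06, -0.05, 1.5], 0], [[-0.06, -0.05, 1.5], 0], [[0, 0, 1.5], 0], [[0, 0, 1.5], 0], [[0, 0, 1.0], 0], [[0, 0, 0.5], 0], [[0, 0, 0], 0], [[0, 0, 0], 0]]'

```text
t: 12.3
eef_pos: [0.5478, 0.257, 0.0879]
eef_rot: [2.477, 1.932, 0.001]
force: [0.7, -0.3, 0.4]
opening: 0.0397
```

Run:
```python
from h import *
go([.548,.257,.088],-14.1)
s=snap('side','s6.png')
a=cv2.imread('pics/s6.png')[130:250,240:370]
cv2.imwrite('pics/m6.png',cv2.resize(a,None,fx=5,fy=5,interpolation=cv2.INTER_CUBIC))
```

```text
pos [0.5478 0.257  0.0879] tilt [ 7.e-04  3.e-04 -1.e+00] tool y ang -14.08 f [ 0.7 -0.3  0.4] op 0.0397 j [ 0.42  0.58  1.76 -0.    0.8   0.66] t 12.3
shift cm [ 0.    0.02 -0.01] len 0.02
turn units 0.0 or -36.0
```

View pics/m6.png

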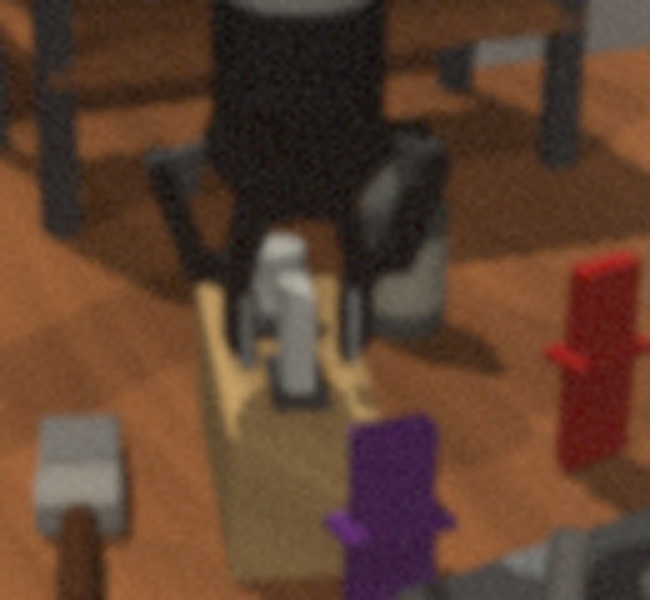

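Call:
drive_tool --commands '[[[0, 0, 0], 0], [[0, 0, 0], 0], [[0, 0, 0], 0], [[0, 0, 0], 0], [[0, 0, 0], 0], [[0, 0, 0], 0], [[0, 0, 0], 0], [[0, 0, 0], 0]]' --gripper 0.6 --grip_force 70

```text
t: 13.02
eef_pos: [0.548, 0.2571, 0.0883]
eef_rot: [2.477, 1.932, 0.002]
force: [-0.6, -0.3, 6.0]
opening: 0.0137
```

Call:
drive_tool --commands '[[[0, 0, -0.5], 0], [[0, 0, -1], 0], [[0, 0, -1], 0], [[0, 0, -1], 0], [[0, 0, 0], 0], [[0, 0, 0], 0]]'

```text
t: 13.52
eef_pos: [0.548, 0.2571, 0.1235]
eef_rot: [2.476, 1.932, 0.003]
force: [0.4, -0.7, -3.2]
opening: 0.0131
```

Run:
```python
from h import *
go([.548,.257,.258],-14.1)
s=snap('side','s7.png')
a=cv2.imread('pics/s7.png')[130:250,240:370]
cv2.imwrite('pics/m7.png',cv2.resize(a,None,fx=5,fy=5,interpolation=cv2.INTER_CUBIC))
```

```text
pos [0.548  0.2571 0.1235] tilt [ 1.9e-03  8.0e-04 -1.0e+00] tool y ang -14.08 f [ 0.4 -0.7 -3.2] op 0.0131 j [0.42 0.53 1.74 0.   0.86 0.66] t 13.5167
shift cm [ 1.000e-02  3.000e-02 -1.345e+01] len 13.45
turn units 0.0 or -36.0
```

View pics/m7.png

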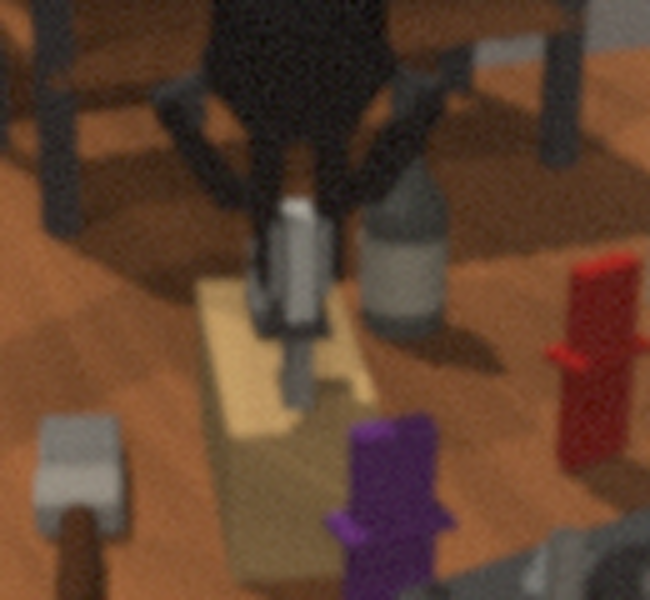

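Call:
drive_tool --commands '[[[0, 0, -1.5], 0], [[0, 0, -2], 0], [[0, 0, -2], 0], [[0, 0, -2], 0], [[0, 0, -2], 0], [[0, 0, -2], 0], [[0, 0, -2], 0], [[0, 0, 0], -1], [[0, 0, 0], -1], [[0, 0, 0], -1], [[0, 0, 0], -1], [[0, 0, 0], -1]]'

```text
t: 14.57
eef_pos: [0.5469, 0.2566, 0.2566]
eef_rot: [-1.994, -2.427, 0.002]
force: [0.4, -0.3, -2.0]
opening: 0.0135
```

Run:
```python
from h import *
go([.617,-.179,.255],10.93)
```

```text
pos [0.5469 0.2566 0.2566] tilt [-1.3e-03 -6.0e-04 -1.0e+00] tool y ang 11.18 f [ 0.4 -0.3 -2. ] op 0.0135 j [0.42 0.37 1.65 0.   1.12 0.22] t 14.5667
shift cm [-44.09  -1.57   0.17] len 44.12
turn units 0.05 or -35.95
```

Call:
drive_tool --commands '[[[-1, -0.06, 0], 0], [[-2, -0.06, 0], 0], [[-2, -0.06, 0], 0], [[-2, -0.06, 0], 0], [[-2, -0.06, 0], 0], [[-2, -0.06, 0], 0], [[-2, -0.06, 0], 0], [[-2, -0.06, 0], 0], [[-2, -0.06, 0], 0], [[-2, -0.06, 0], 0], [[-2, -0.06, 0], 0], [[-2, -0.06, 0], 0]]'

```text
t: 15.57
eef_pos: [0.5835, 0.0279, 0.2568]
eef_rot: [-2.003, -2.419, 0.001]
force: [-0.1, -0.4, -2.8]
opening: 0.013
```

Call:
drive_tool --commands '[[[-2, -0.08, 0], 0], [[-2, -0.08, 0], 0], [[-2, -0.08, 0], 0], [[-2, -0.08, 0], 0], [[-2, -0.08, 0], 0], [[-2, -0.08, 0], 0], [[-2, -0.08, 0], 0], [[-2, -0.08, 0], 0], [[-2, -0.08, 0], 0], [[-2, -0.08, 0], 0], [[-1, 0, 0], 0], [[0, 0, 0], 0]]'

```text
t: 16.57
eef_pos: [0.6156, -0.1803, 0.2568]
eef_rot: [-2.005, -2.419, 0.001]
force: [0.4, 0.9, -2.5]
opening: 0.0132
```

Call:
drive_tool --commands '[[[0, 0, 0], 0], [[0, 0, 0], 0], [[0, 0, 0], 0], [[0, 0, 0], 0]]'

```text
t: 16.9
eef_pos: [0.6158, -0.177, 0.2574]
eef_rot: [-1.999, -2.424, -0.0]
force: [-0.5, 0.4, -2.7]
opening: 0.0134
```

Run:
```python
from h import *
go([.617,-.179,.21],10.93)
```

```text
pos [ 0.6158 -0.177   0.2574] tilt [-1.e-04  2.e-04 -1.e+00] tool y ang 10.98 f [-0.5  0.4 -2.7] op 0.0134 j [-0.3   0.42  1.57  0.    1.15 -0.49] t 16.9
shift cm [-0.22  0.08  4.74] len 4.74
turn units 0.01 or -35.99
```

Call:
drive_tool --commands '[[[-0.11, 0.04, 1], 0], [[-0.11, 0.04, 1.5], 0], [[0, 0, 1.5], 0], [[0, 0, 1.2], 0], [[0, 0, 1.0], 0], [[0, 0, 0.3], 0], [[0, 0, 0], 0], [[0, 0, 0], 0], [[0, 0, 0], 0]]'

```text
t: 17.65
eef_pos: [0.6177, -0.1802, 0.1931]
eef_rot: [1.999, 2.422, 0.001]
force: [0.3, 0.6, -3.0]
opening: 0.0132
```

Run:
```python
from h import *
go([.617,-.179,.153],10.93)
s=snap('side','s8.png');t=snap('top','t8.png')
a=cv2.imread('pics/s8.png')[210:330,370:530]
cv2.imwrite('pics/m8.png',cv2.resize(a,None,fx=5,fy=5,interpolation=cv2.INTER_CUBIC))
b=cv2.imread('pics/t8.png')[130:250,370:530]
cv2.imwrite('pics/m8t.png',cv2.resize(b,None,fx=5,fy=5,interpolation=cv2.INTER_CUBIC))
```

```text
pos [ 0.6177 -0.1802  0.1931] tilt [ 1.4e-03 -4.0e-04 -1.0e+00] tool y ang 10.93 f [ 0.3  0.6 -3. ] op 0.0132 j [-0.3   0.49  1.62  0.    1.03 -0.49] t 17.65
shift cm [ 0.14 -0.05  4.01] len 4.02
turn units -0.0 or 36.0
```

View pics/m8.png

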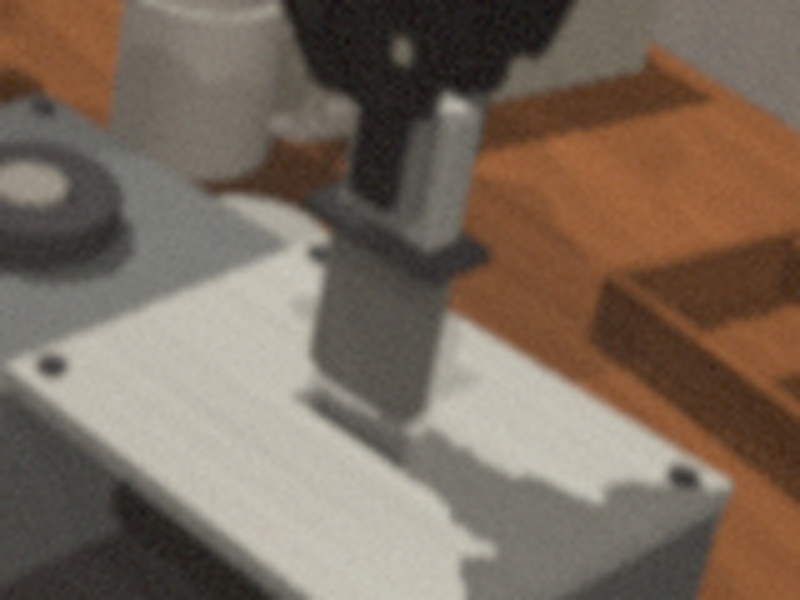

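View pics/m8t.png

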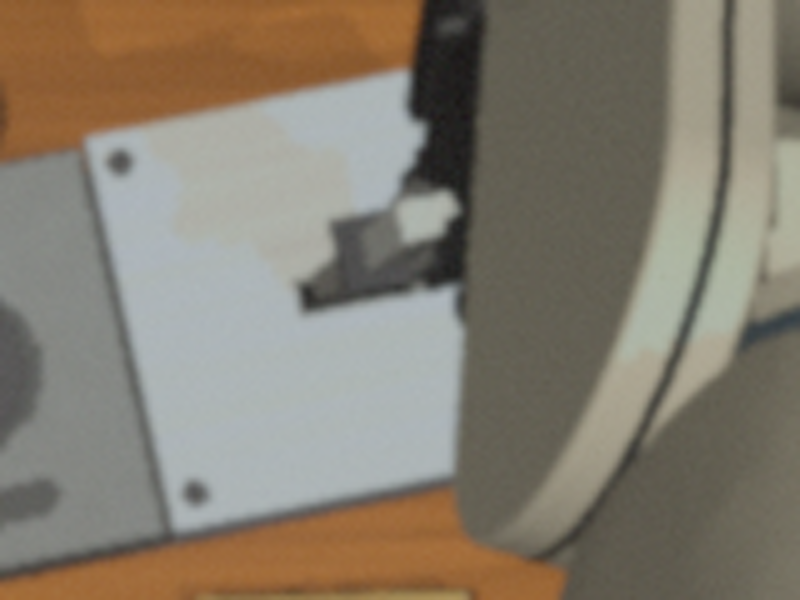

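Call:
drive_tool --commands '[[[0, 0, 0], 0], [[0, 0, 0], 0], [[0, 0, 0], 0], [[0, 0, 0], 0], [[0, 0, 0], 0], [[0, 0, 0], 0]]'

```text
t: 18.25
eef_pos: [0.6171, -0.1801, 0.1923]
eef_rot: [-2.0, -2.423, 0.0]
force: [-1.0, -0.0, -3.2]
opening: 0.0134
```

```bash
cat > ov.py <<'E'
from fit import *
def draw(fn,out,x0,y0,w,h,f,off=(0,0,0),cam='side'):
    st=r.state();go([.617,-.179,.153],10.93)
    s=snap(cam,fn);im=cv2.imread('pics/'+fn)[y0:y0+h,x0:x0+w];im=cv2.resize(im,None,fx=f,fy=f,interpolation=cv2.INTER_CUBIC)
    raw=im.copy()
    p,e=fit(U+V,[.61,-.178,.18])
    P=lambda X:tuple(int(v) for v in np.round((proj(s,X)-[x0,y0]+.5)*f-.5))
    c,sn=np.cos(p[2]),np.sin(p[2])
    def box(o,hx,hy,z,col,lo=None):
        q=[P([o[0]+c*a-sn*b,o[1]+sn*a+c*b,z]) for a,b in((hx,hy),(hx,-hy),(-hx,-hy),(-hx,hy))]
        for i in range(4): cv2.line(im,q[i],q[(i+1)%4],col,1)
    box(p,.006,.021,.11,(0,0,255))
    T=st['eef_pos'];o=[T[0]+c*off[0]-sn*off[1],T[1]+sn*off[0]+c*off[1]];H=T[2]+.0147+off[2]
    box(o,.005,.020,H-.034,(0,255,0));box(o,.005,.020,H-.088,(0,255,0))
    box(o,.013,.026,H-.028,(255,0,0));box(o,.013,.026,H-.022,(255,0,0));box(o,.007,.018,H+.022,(255,255,0))
    cv2.imwrite('pics/'+out,im)
E
python3 -c "
from ov import *
draw('s9.png','m9.png',400,215,100,75*1,8)
draw('s9.png','m9.png',415,225,60,85,7)"
```

```text
pos [ 0.6171 -0.1801  0.1923] tilt [-0.  0. -1.] tool y ang 10.93 f [-1.  -0.  -3.2] op 0.0134 j [-0.3   0.49  1.62  0.    1.03 -0.49] t 18.25
shift cm [0.11 0.01 3.93] len 3.93
turn units -0.0 or 36.0
pos [ 0.6171 -0.1801  0.1923] tilt [-0.  0. -1.] tool y ang 10.93 f [-0.3  0.2 -2.3] op 0.013 j [-0.3   0.49  1.62 -0.    1.03 -0.49] t 18.3
shift cm [0.11 0.01 3.93] len 3.93
turn units -0.0 or 36.0
```

View pics/m9.png

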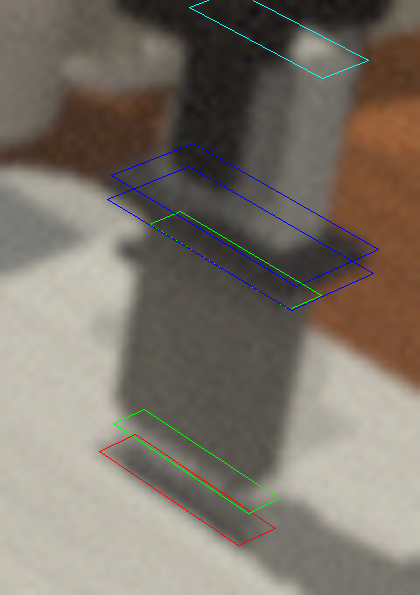

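```bash
python3 -c "
from h import *
ims=[snap('side')['frame'].astype(float) for _ in range(6)]
im=np.mean(ims,0)[:,:,::-1].clip(0,255).astype(np.uint8)
cv2.imwrite('pics/s10.png',im)
a=im[230:305,420:490];a=cv2.resize(a,None,fx=8,fy=8,interpolation=cv2.INTER_CUBIC)
a=cv2.convertScaleAbs(a,alpha=1.6,beta=-30)
cv2.imwrite('pics/m10.png',a)
go([.617,-.179,.153],10.93)"
```

```text
pos [ 0.6171 -0.1801  0.1923] tilt [-1.e-04  0.e+00 -1.e+00] tool y ang 10.93 f [-0.5 -0.8 -2.5] op 0.0134 j [-0.3   0.49  1.62 -0.    1.03 -0.49] t 18.65
shift cm [0.11 0.01 3.93] len 3.93
turn units -0.0 or 36.0
```

View pics/m10.png

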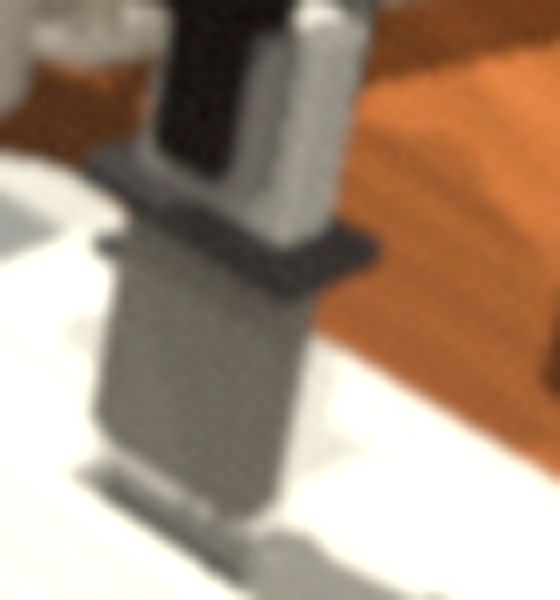

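```bash
cat > gf.py <<'E'
from fit import *
def gfit(pts,lines,T,z0=.0147,cam='side'):
    c,s=np.cos(.1908),np.sin(.1908)
    def W(p,X):
        a,b,z=X; cy,sy=np.cos(.1908+p[3]),np.sin(.1908+p[3])
        return [T[0]+c*p[0]-s*p[1]+cy*a-sy*b,T[1]+s*p[0]+c*p[1]+sy*a+cy*b,T[2]+z0+p[2]+z]
    def f(p):
        o=[]
        for uv,X in pts:o+=list(proj(S[cam],W(p,X))-uv)
        for uv,(a,b) in lines:
            A1=proj(S[cam],W(p,(a,b,-.034)));B1=proj(S[cam],W(p,(a,b,-.088)));d=(B1-A1)/np.linalg.norm(B1-A1)
            w=uv-A1;o.append(w[0]*d[1]-w[1]*d[0])
        return np.append(np.array(o),p[3]*20)
    q=least_squares(f,[0,0,0,0],loss='soft_l1');return q.x,f(q.x)
if __name__=='__main__':
    np.set_printoptions(precision=4,suppress=True)
    D=lambda u,v:np.array([u/8+420,v/8+230])-.44
    pts=[(D(282,303),(-.013,-.026,-.028)),(D(378,262),(.013,-.026,-.028)),(D(85,182),(-.013,.026,-.028)),(D(300,22),(-.007,-.018,.022))]
    lines=[(D(120,255),(-.005,.02)),(D(95,400),(-.005,.02)),(D(318,310),(.005,-.02)),(D(282,470),(.005,-.02))]
    T=r.state()['eef_pos']
    print(gfit(pts,lines,T))
    # slot refit: image corners
    sl=[('side',D(78,475),(-.006,.021,.11)),('side',D(242,587),(-.006,-.021,.11))]
    p,e=fit(U+V,[.61,-.178,.18]);c,s=np.cos(p[2]),np.sin(p[2])
    for _,uv,X in sl:
        w=ray(S['side'],uv,.11)[:2]-p[:2];print('slot corner in unit frame',np.array([[c,s],[-s,c]])@w)
    print('tcp in unit',np.array([[c,s],[-s,c]])@(T[:2]-p[:2]))
E
python3 gf.py
```

```text
(array([ 0.0061,  0.006 , -0.0027, -0.0268]), array([ 0.1062, -0.1939,  0.1194,  0.0267, -0.5148, -0.8843,  2.4255,
        2.2698,  0.1207,  0.1904,  0.4145,  0.0971, -0.5356]))
slot corner in unit frame [-0.005   0.0205]
slot corner in unit frame [-0.0053 -0.0228]
tcp in unit [-0.0004 -0.0013]
```

```bash
python3 -c "
from h import *
ims=[snap('top')['frame'].astype(float) for _ in range(6)]
im=np.mean(ims,0)[:,:,::-1].clip(0,255).astype(np.uint8)
cv2.imwrite('pics/t10.png',im)
a=im[155:205,420:480];a=cv2.resize(a,None,fx=10,fy=10,interpolation=cv2.INTER_CUBIC)
a=cv2.convertScaleAbs(a,alpha=1.4,beta=0)
cv2.imwrite('pics/m10t.png',a)
b=cv2.imread('pics/s10.png')[215:275,420:480];b=cv2.resize(b,None,fx=10,fy=10,interpolation=cv2.INTER_CUBIC)
cv2.imwrite('pics/m10s.png',cv2.convertScaleAbs(b,alpha=1.4,beta=0))
"
```

```text
(no output)
```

View pics/m10t.png

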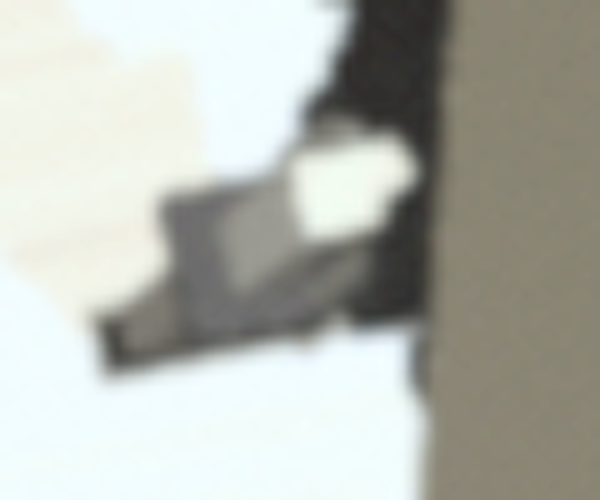

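View pics/m10s.png

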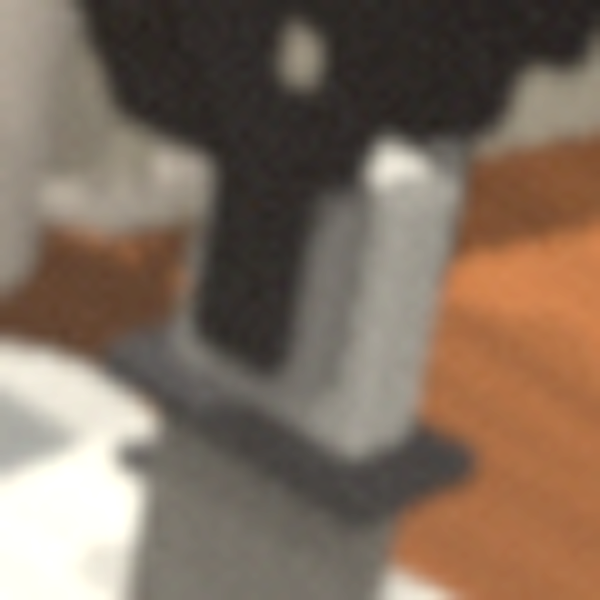

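```bash
cat > gf2.py <<'E'
from fit import *
np.set_printoptions(precision=4,suppress=True)
E_=lambda u,v:np.array([u/10+420,v/10+215])-.45
D=lambda u,v:np.array([u/8+420,v/8+230])-.44
F=lambda u,v:np.array([u/10+420,v/10+155])-.45
T=np.array([.6171,-.1801,.1923])
side=[('side',D(282,303),(-.013,-.026,-.028)),('side',D(378,262),(.013,-.026,-.028)),('side',D(85,182),(-.013,.026,-.028)),
('side',E_(370,190),(-.007,-.018,.022)),('side',E_(462,180),(.007,-.018,.022)),('side',E_(352,458),(-.007,-.018,-.022))]
top=[('top',F(290,165),(.007,.018,.022)),('top',F(302,240),(-.007,.018,.022)),('top',F(163,200),(.013,.026,-.022)),('top',F(178,335),(-.013,.026,-.025)),('top',F(218,205),(.007,.018,-.022)),('top',F(235,292),(-.007,.018,-.022))]
lines=[(D(120,255),(-.005,.02)),(D(95,400),(-.005,.02)),(D(318,310),(.005,-.02)),(D(282,470),(.005,-.02))]
c,s=np.cos(.1908),np.sin(.1908)
def run(obs,ln,w):
    def W(p,X):
        a,b,z=X;cy,sy=np.cos(.1908+p[3]),np.sin(.1908+p[3])
        return [T[0]+c*p[0]-s*p[1]+cy*a-sy*b,T[1]+s*p[0]+c*p[1]+sy*a+cy*b,T[2]+.0147+p[2]+z]
    def f(p):
        o=[]
        for cam,uv,X in obs:o+=list(proj(S[cam],W(p,X))-uv)
        for uv,(a,b) in ln:
            A1=proj(S['side'],W(p,(a,b,-.034)));B1=proj(S['side'],W(p,(a,b,-.088)));d=(B1-A1)/np.linalg.norm(B1-A1)
            q=uv-A1;o.append(q[0]*d[1]-q[1]*d[0])
        return np.concatenate([o,p*w])
    q=least_squares(f,[0,0,0,0],loss='soft_l1');print(q.x,'\n',np.round(f(q.x),1))
print('side');run(side,lines,np.array([0,0,0,20]))
print('side dx0');run(side,lines,np.array([3000,0,0,20]))
print('top');run(top,[],np.array([0,0,500,20]))
print('both');run(side+top,lines,np.array([0,0,0,20]))
E
python3 gf2.py
```

```text
side
[ 0.0105  0.0093 -0.0062 -0.0184] 
 [ 0.2 -0.1 -0.   0.  -0.4 -0.6  2.9  1.4  0.2 -0.  -0.4 -0.   0.   0.1
  0.5  0.1  0.   0.  -0.  -0.4]
side dx0
[ 0.      0.0016  0.0013 -0.0301] 
 [ 0.1  0.1  0.3  0.3 -0.8 -0.8  3.   1.   0.5 -0.5 -0.4  0.1  0.3  0.3
  0.3 -0.   0.   0.   0.  -0.6]
top
[ 0.0005  0.0015 -0.0001 -0.0213] 
 [-0.2 -1.2  0.4 -0.1 -0.3 -1.1  1.   0.8 -0.3  1.  -0.3  0.4  0.   0.
 -0.  -0.4]
both
[ 0.0003  0.0019  0.0011 -0.0316] 
 [-0.   0.1  0.2  0.3 -0.8 -0.8  2.9  1.   0.5 -0.4 -0.5  0.1 -0.2 -1.3
  0.4 -0.2 -0.2 -1.2  0.9  0.7 -0.3  0.9 -0.3  0.3  0.3  0.3  0.3  0.
  0.   0.   0.  -0.6]
```

Call:
drive_tool --commands '[[[-0.06, 0, 0.4], 0], [[0, 0, 0.3], 0], [[0, 0, 0.2], 0], [[0, 0, 0.2], 0], [[0, 0, 0], 0], [[0, 0, 0], 0], [[0, 0, 0], 0]]'

```text
t: 19.53
eef_pos: [0.6173, -0.1807, 0.1814]
eef_rot: [2.0, 2.423, 0.0]
force: [0.2, 0.1, -3.3]
opening: 0.0135
```

```bash
python3 -c "
from h import *
go([.617,-.179,.153],10.93)
ims=[snap('side')['frame'].astype(float) for _ in range(4)]
im=np.mean(ims,0)[:,:,::-1].clip(0,255).astype(np.uint8)
a=cv2.resize(im[230:305,420:490],None,fx=8,fy=8,interpolation=cv2.INTER_CUBIC)
cv2.imwrite('pics/m11.png',cv2.convertScaleAbs(a,alpha=1.3,beta=-10))"
```

```text
pos [ 0.6173 -0.1807  0.1814] tilt [ 1.e-04 -0.e+00 -1.e+00] tool y ang 10.93 f [ 0.2  0.1 -3.3] op 0.0135 j [-0.3   0.51  1.62 -0.    1.01 -0.49] t 19.5333
shift cm [0.17 0.   2.84] len 2.84
turn units -0.0 or 36.0
```

View pics/m11.png

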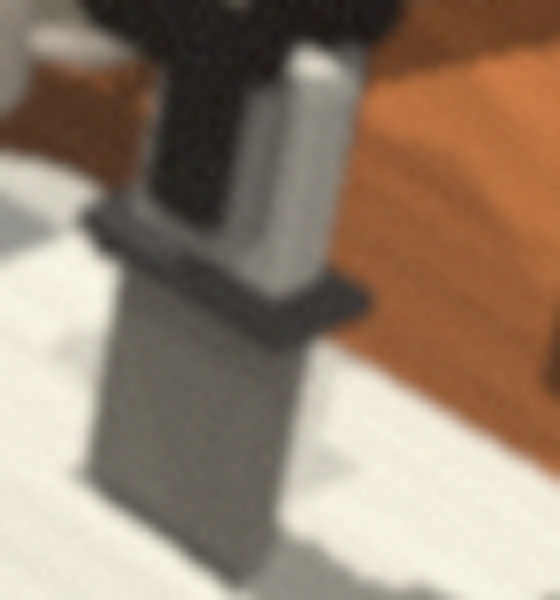

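Call:
drive_tool --commands '[[[0, 0, 0.15], 0], [[0, 0, 0.15], 0], [[0, 0, 0.15], 0], [[0, 0, 0.15], 0], [[0, 0, 0], 0], [[0, 0, 0], 0]]'

```text
t: 20.23
eef_pos: [0.6172, -0.1806, 0.1752]
eef_rot: [-2.0, -2.423, 0.0]
force: [-0.7, 0.1, -2.5]
opening: 0.0131
```

```bash
python3 -c "
from h import *
go([.617,-.179,.153],10.93);print(r.state()['ft_torque'])"
```

```text
pos [ 0.6172 -0.1806  0.1752] tilt [-2.e-04  1.e-04 -1.e+00] tool y ang 10.93 f [-0.7  0.1 -2.5] op 0.0131 j [-0.3   0.51  1.63 -0.    1.   -0.49] t 20.2333
shift cm [0.16 0.01 2.22] len 2.22
turn units 0.0 or -36.0
[-0.04122734 -0.02719687  0.00733995]
```

Call:
drive_tool --commands '[[[0, 0, 0.25], 0], [[0, 0, 0.25], 0], [[0, 0, 0.25], 0], [[0, 0, 0.25], 0], [[0, 0, 0], 0], [[0, 0, 0], 0]]'

```text
t: 20.73
eef_pos: [0.6171, -0.1806, 0.1651]
eef_rot: [-2.0, -2.423, 0.0]
force: [-0.3, 0.2, -2.2]
opening: 0.0131
```

Call:
drive_tool --commands '[[[0, 0, 0.25], 0], [[0, 0, 0.25], 0], [[0, 0, 0.25], 0], [[0, 0, 0.25], 0], [[0, 0, 0.25], 0], [[0, 0, 0.05], 0], [[0, 0, 0], 0], [[0, 0, 0], 0], [[0, 0, 0], 0], [[0, 0, 0], 0]]'

```text
t: 21.57
eef_pos: [0.6172, -0.1807, 0.1524]
eef_rot: [2.0, 2.423, 0.0]
force: [-0.1, -0.9, -2.9]
opening: 0.0134
```

```bash
python3 -c "
from h import *
go([.617,-.179,.153],10.93);print(r.state()['ft_torque'])
s=snap('side','s12.png');t=snap('top','t12.png')
a=cv2.imread('pics/s12.png')[190:330,320:500]
cv2.imwrite('pics/m12.png',cv2.resize(a,None,fx=4,fy=4,interpolation=cv2.INTER_CUBIC))"
```

```text
pos [ 0.6172 -0.1807  0.1524] tilt [ 1.e-04 -1.e-04 -1.e+00] tool y ang 10.93 f [-0.1 -0.9 -2.9] op 0.0134 j [-0.3   0.54  1.64 -0.    0.96 -0.49] t 21.5667
shift cm [ 0.17  0.01 -0.06] len 0.18
turn units -0.0 or 36.0
[ 0.03799705  0.01717928 -0.02838924]
```

View pics/m12.png

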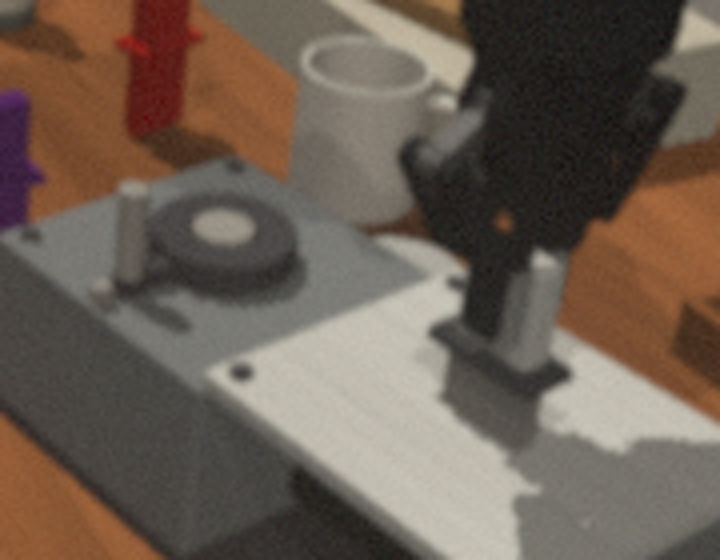

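View pics/t12.png

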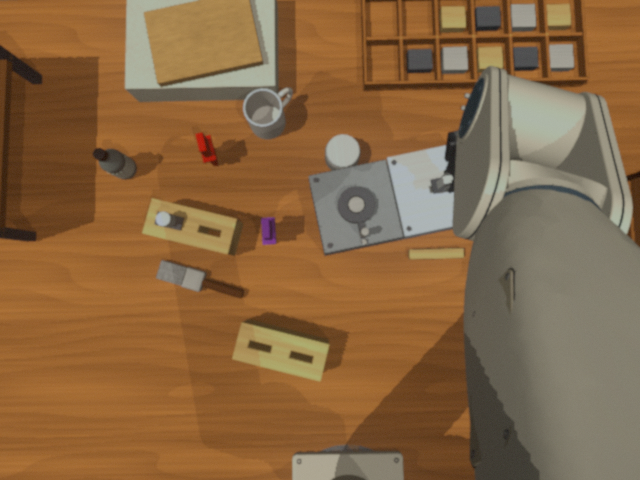

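```bash
python3 -c "
from h import *
b=cv2.imread('pics/t12.png')[180:255,330:400]
cv2.imwrite('pics/m13.png',cv2.resize(b,None,fx=8,fy=8,interpolation=cv2.INTER_CUBIC))"
```

```text
(no output)
```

View pics/m13.png

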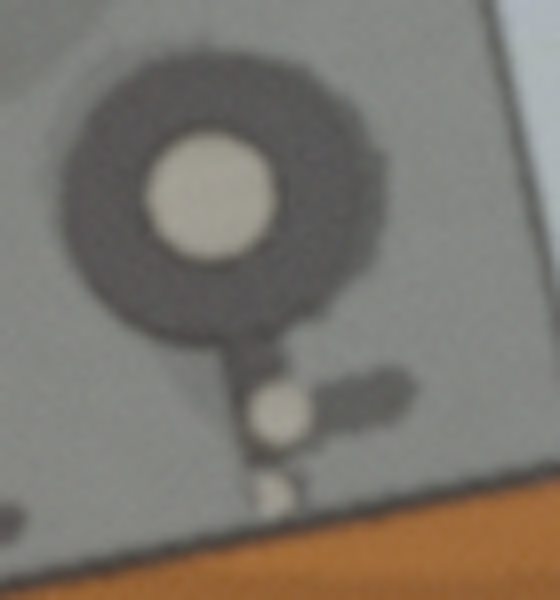

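```bash
python3 -c "
from fit import *
G=lambda u,v:np.array([u/8+330,v/8+180])-.44
a,p,m=[ray(S['top'],G(*q),z)[:2] for q,z in(((210,195),.118),((280,411),.155),((275,492),.11))]
f=lambda d:np.degrees(np.arctan2(d[1],d[0]))
print(a,p,m,f(p-a),f(m-a),np.hypot(*(p-a)),np.hypot(*(m-a)))"
```

```text
[ 0.58732017 -0.02097547] [ 0.53389705 -0.03210783] [ 0.51988406 -0.03482343] -168.22909915294116 -168.39566412199832 0.05457068093580228 0.06884326721920701
```

The pin is in line with the mark within 0.2°. Everything is still, so I am handing in.

```bash
python3 -c "
from h import *
print(np.abs(r.state()['joint_vel']).max(), r.hand_in())"
```

```text
the job is handed in; nothing more can be done
0.0014362781744429061 None
```

The job is done and handed in at about 21.6 s of the 58 s allowed. No verdict was reported.

**Collar:** I gripped the pin and turned it about 68° clockwise to the locked mark, then released it. In the last top view the pin and mark directions from the axis agree within 0.2°. The mid-task checks gave 0.3° from the top camera and 1.1° from the side camera.

**Gauge:** I took the aluminium bar-handled gauge from the left-hand rack and lowered it through the window with no contact force. The wrist read only the gauge's weight, about 3 N. At hand-in:
- It was upright and still, and gripped at 70 N.
- The blade end was about 30 mm below the plate top. That figure comes from the tool height and the grip offset, not from a direct view.
- The shoulder was about 30 mm above the plate.

The other gauge stayed in the rack, and the look-alikes were not touched.

**Disagreement:** just before insertion, the side camera alone put the gauge about 10 mm off along its line of sight. I did not trust that; combining it with the top camera gave an offset of about 2 mm, and the blade entered freely. That same fit gave a small gauge yaw error of 1–2°, which I left uncorrected because the handle was clamped flat between the pads.

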